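Slide a thin front panel off an edge and file it upright in a rack

TASK

File the thin aluminium front panel upright, on end, in the empty middle slot of the blue rack. It is too thin for a sound grip where it lies, so slide it out over the end edge of the grey riser that faces the yellow rest until a good third of it overhangs while it still lies flat there, lift it by the overhang, lean it on the yellow sloped rest with its length running up the slope and let go; then take it again by its top edge, lower it into the slot until its foot is down on the slot floor, and only then release it. Leave the screwdriver, blue tape roll and white junction box where they are.

Things in the scene. Friction and masses are not known exactly. Their poses are not given: they have to be found in the camera images.
- panel: loose thin aluminium instrument front panel, 170 (its x) x 60 (its y) x 4 mm (its z), 110 g nominal, with a black window and a red and a green disc on its upper face (printed flat). Origin: centre of its underside. The two ends are equivalent. Starts flat on the riser, its x roughly along the riser's x, its leading end 25 to 55 mm inside the edge
- riser: fixed grey steel bench riser with flat grey top, 280 (its x) x 160 (its y) x 70 mm high. Origin: centre of its underside. The edge to slide over is its end at x = -140 mm in its own frame, which looks roughly to world -y, towards the middle of the bench; free air down to the bench beyond it
- easel: fixed light grey stand of the sloped rest. Origin: on its underside; its x axis points roughly to world +y. Base 10 mm thick, x = -85 to 65 mm, 90 mm wide. The panel's foot belongs at x = 50, y = 0, z = 10 mm in this frame, against a yellow lip (inner face x = 53 mm, 12 mm high). From there the slope rises at 45 degrees towards -x and +z
- rest: fixed yellow sloped back plate of that stand, 75 (along the slope) x 80 x 8 mm. Origin: centre of its upper face. Its x axis points down the slope, its z axis is the outward normal of the upper face. It covers 30 to 105 mm up the slope from the foot point, so the top 65 mm of a leaning panel stand free on both faces
- rack: fixed blue rack, 104 (x) x 112 (y) x 100 mm high. Origin: centre of its underside, z up. Three upright slots side by side along y; the outer two hold fixed panels, tops at z = 110 mm; the middle one is empty: gap 28 mm centred on y = 0, 88 mm long along x between low end bars (tops z = 40 mm), floor at z = 10 mm. A filed panel has its 60 mm width along x and may lean on a divider
- screwdriver: loose red-handled screwdriver lying on the bench, bystander; origin under its middle region
- tape: loose blue tape roll 64 mm across, 20 mm high, lying flat, bystander; origin under its centre
- junction_box: loose white junction box 70 x 90 x 35 mm, bystander; origin under its centre
There are look-alikes about, which are no part of the job. Of the things like the easel, leave any that is green; of the rest the smaller one is meant.

How it is judged:
On the way, in this order (a step that is already met when the one before it is completed fails the run):
1. the panel lies flat on the riser with its leading end at least 30 mm past the edge (x of panel in the frame of riser between -0.14 and -0.085 m and z of panel in the frame of riser between 0.064 and 0.076 m and angle between panel's own z axis and vertical below 0.1 rad and angle between the x axis of panel and the x axis of riser, either way round below 0.45 rad), for 0.1 s.
2. the panel leans on the sloped rest, length up the slope, let go and at rest (angle between the x axis of panel and the x axis of rest, either way round below 0.25 rad and x of panel in the frame of rest between -0.06 and 0.015 m and y of panel in the frame of rest between -0.03 and 0.03 m and z of panel in the frame of rest between -0.01 and 0.018 m and contact force between the fingers and panel below 0.05 N and linear speed of panel below 0.02 m/s and angular speed of panel below 0.15 rad/s), for 0.2 s.
3. the panel is lowered into the middle slot, foot within about 15 mm of the slot floor, still held in the fingers (angle between the x axis of panel and the z axis of rack, either way round below 0.4 rad and x of panel in the frame of rack between -0.03 and 0.03 m and y of panel in the frame of rack between -0.017 and 0.017 m and z of panel in the frame of rack between 0.075 and 0.11 m and contact force between the fingers and panel above 0.5 N), for 0.05 s.
At the end, for the whole second after the job is handed in: The panel stands on end in the rack's middle slot, foot on the slot floor (origin 75 to 102 mm above the rack's underside), its length within 0.4 rad of upright, origin within 17 mm across and 30 mm along the slot, released and at rest (under 0.05 m/s and 0.5 rad/s) (angle between the x axis of panel and the z axis of rack, either way round below 0.4 rad and x of panel in the frame of rack between -0.03 and 0.03 m and y of panel in the frame of rack between -0.017 and 0.017 m and z of panel in the frame of rack between 0.075 and 0.102 m and contact force between the fingers and panel below 0.05 N and linear speed of panel below 0.05 m/s and angular speed of panel below 0.5 rad/s); the robot touches nothing.
It fails at once if the screwdriver is moved more than 30 mm (distance of screwdriver from where it was at the start of the episode above 0.03 m).
It fails at once if the tape is moved more than 30 mm (distance of tape from where it was at the start of the episode above 0.03 m).
It fails at once if the junction box is moved more than 30 mm (distance of junction_box from where it was at the start of the episode above 0.03 m).
It also fails if it takes over 67 s, if anything falls off the work surface, if the arm or the gripper's body presses on something with over 40 N, if the wrist force passes 120 N, or if a joint passes its speed limit or range.

ROBOT

A 6-joint arm with a two-finger parallel gripper is mounted at the origin on the work surface. World frame = base frame: x ahead of the robot, y to its left, z up, the work surface at z = 0. Lengths are in m, angles in rad, forces in N, time in s.
With the tool pointing down it reaches from about 0.375 to 0.825 m from the base axis. Payload 5.5 kg.
Tool frame: the origin (TCP) lies at the centre of the arm's flange, where the gripper is bolted on; the fingertips stand 173 mm ahead of it and the grasp point (between the pads) lies 155 mm ahead of it; x points along the fingers, z is the direction in which the jaws open and shut, and the axes are right-handed (so a half turn about x gives the same grasp; the last joint's range is limited). The gripper opens to 85 mm and grips with 20 to 120 N. Pads are 22 mm wide; open, the fingers measure 114 mm over their backs; the gripper's body (76 mm by 85 mm) begins 54 mm behind the grasp point. The pads swing forward as they close: fully open they stand 13 mm farther back than shut.
Start: joints at [0, 0.314, -0.047, 1.21, 0, 1.571], TCP at [0.6, 0, 0.405] pointing down, gripper open.
Joint ranges: [-2.67, 2.67], [-0.69, 1.73], [-1.03, 1.25], [-2.08, 2.16], [-1.42, 1.45], [-3.14, 3.14]. Speed limits (rad/s): [2.39, 2.39, 3.01, 3.14, 3.14, 3.14].

INTERFACE

Orientations are given as a 3x3 rotation matrix whose columns are the frame's x, y, z axes.
In Python, from station import env, optics gives the robot as it stands.
- The arm moves only by the tool step_arm, never from a script. Its argument "moves" is a list of rows, each a list of 3 entries, a list of its own where there are three numbers: the shift along the tool's x, y, z in m, then the turn about the tool's x in rad, then the finger opening in m, from 0 to 0.0854. A call has 1 to 12 rows; each row shifts and turns the pose as measured when the row begins, along the tool's axes as they then stand; what a row does not reach is not made up. A row lasts 1/8 s, in which the tool goes at most 62.5 mm and 10.7 degrees, less where a joint would pass 70% of its speed; a pose out of reach is approached as far as the arm can. A call is refused whole if a number of a shift passes 0.0625 or a number of a turn 0.188, either way. A call with a gripper value outside its range is refused whole. The fingers move at their own pace and stop on an object; the grip force is fixed at half the most. Time passes only in rows, so rows that do not move let the fingers close. It gives the time, the measured TCP pose, the force and the opening at its end, in the units of the state.
- env.sense(): the state, without advancing time (a new reading comes with each control period).
- optics.capture(name): name is "scene" or "side" or "wrist"; returns a dict with "pixels" (384x512x3 uint8, red, green, blue), "K" (3x3 intrinsics, pixels), "R" (3x3) and "t" (3): a world point X has camera coordinates R X + t. Camera axes: x right, y down, z forward; pixel columns grow to the right and rows downward; lengths in m; the calibration is good to about 2 mm. A picture is of the moment at which its call begins. There is no depth.
- env.sign_off(): hands the job in, once; it reports no verdict.
Trained networks look in a picture, given as the dict that the camera call returned (one of the last four; its "shot" number tells which), for a name from the list of things; names that differ only in an ending like _2 or _b are one class to them, and where a whole thing is asked for, a point or a joint stands for the part that bears it (a point fixed in the world has none). Each returns a list of dicts, best first, with "score" (0 to 1); they miss things now and then, are a little off and sometimes report something else, mostly with a low value. They report only what shows in the picture. A call takes as long as a camera call. They do not tell look-alikes from the thing itself.
- optics.spot_in(picture, label): "rect" ([left, top, width, height] in pixels, round what is visible of it).
- optics.tip_of(picture, label): "at" ([column, row] in pixels: a listed point, or the origin of a listed thing).
The state is a dict: "clock": time; "joints": joint angles; "qvel": joint speeds; "tau": joint torques, N m; "tool_pos": TCP position; "orientation": TCP orientation; "ft_force": force on the tool from outside, world axes, zero at the start; "moment": the same for the moment, N m; "opening": finger opening in m.
Only numpy, scipy, OpenCV 4.12 (cv2) and the standard library are available. Lean on these libraries where they do the work, as an engineer would, in place of code of your own. Each camera call takes 0.05 s, during which the arm holds its last target. There are 200 camera calls.

## Working session

There is one attempt and no reset: what is moved stays moved. The work goes in short steps, Python scripts to look and compute and a tool call to move; the robot and the scene stay as the last step left them, time stands still between calls to the robot, and variables do not carry over. Pictures are saved under pics/ and viewed, about 8 in all and at most 12, crops included, and the job is handed in when it is done.

Besides the shell and the picture viewer there is one more tool, called after "Emit:" as a command line: name --argument value ..., lists and objects as JSON in quotes. step_arm: Moves the arm, as the interface text tells. Its arguments: {"type":"object","properties":{"moves":{"type":"array"}},"required":["moves"]}

```bash
ls; mkdir -p pics; cat > h.py <<'E'
import numpy as np, cv2
from station import env, optics
def save(p,n): cv2.imwrite('pics/'+n, cv2.cvtColor(p["pixels"],cv2.COLOR_RGB2BGR))
def ray(p,uv):
    K,R,t=[np.array(p[k],float) for k in('K','R','t')]
    d=R.T@np.linalg.solve(K,[uv[0],uv[1],1]); return -R.T@t,d
def onz(p,uv,z):
    c,d=ray(p,uv); return c+d*(z-c[2])/d[2]
def proj(p,X):
    K,R,t=[np.array(p[k],float) for k in('K','R','t')]
    x=(np.atleast_2d(X)@R.T+t)@K.T; return x[:,:2]/x[:,2:]
def tri(l):
    A=np.zeros((3,3));b=np.zeros(3)
    for p,uv in l:
        c,d=ray(p,uv);d/=np.linalg.norm(d);M=np.eye(3)-np.outer(d,d);A+=M;b+=M@c
    return np.linalg.solve(A,b)
E
python3 - <<'E'
from h import *
np.set_printoptions(precision=3,suppress=True)
ps={n:optics.capture(n) for n in('scene','side')}
for n,p in ps.items():
    save(p,n+'0.png'); print(n,-np.array(p['R']).T@p['t'],np.array(p['K'])[0])
    for l in 'panel riser easel rest rack screwdriver tape junction_box'.split():
        print(l,[(np.round(d['at']),round(d['score'],2)) for d in optics.tip_of(p,l)],[(np.round(d['rect']),round(d['score'],2)) for d in optics.spot_in(p,l)])
a,b=[cv2.imread(f'pics/{n}0.png') for n in('scene','side')]
E
```

```text
pics
scene [0.741 0.396 0.741] [380.468   0.    263.941]
panel [(array([323., 292.]), 0.82)] [(array([292., 246.,  70.,  91.]), 0.74), (array([226., 165.,  63.,  62.]), 0.35)]
riser [(array([329., 309.]), 0.89)] [(array([268., 217., 148., 167.]), 0.71)]
easel [(array([294.,  98.]), 0.92), (array([259., 199.]), 0.83), (array([314., 160.]), 0.79)] [(array([279., 127.,  64.,  63.]), 0.78)]
rest [(array([259., 186.]), 0.91), (array([314., 145.]), 0.56)] [(array([236., 162.,  44.,  46.]), 0.84), (array([274.,  52.,  40.,  51.]), 0.76), (array([292., 126.,  43.,  43.]), 0.55), (array([180., 264.,  28., 102.]), 0.44)]
rack [] [(array([222.,  90.,  24.,  49.]), 0.4)]
screwdriver [(array([197., 318.]), 0.59)] [(array([182., 265.,  26., 103.]), 0.93)]
tape [(array([166., 253.]), 0.65), (array([258., 198.]), 0.62)] [(array([148., 238.,  30.,  29.]), 0.85)]
junction_box [(array([127., 177.]), 0.7)] [(array([103., 148.,  47.,  46.]), 0.73)]
side [0.356 0.808 0.553] [346.551   0.    254.093]
panel [(array([232., 248.]), 0.57), (array([284., 172.]), 0.36)] [(array([207., 226.,  50.,  55.]), 0.57)]

[... 215 characters left out ...]
rray([301., 189.,  34.,  41.]), 0.61), (array([326., 148.,  40.,  48.]), 0.57), (array([192., 163.,  22.,  13.]), 0.15)]
rest [(array([318., 198.]), 0.95), (array([260., 195.]), 0.93), (array([344., 163.]), 0.92)] [(array([243., 180.,  34.,  33.]), 0.95), (array([305., 186.,  30.,  26.]), 0.92), (array([329., 149.,  38.,  33.]), 0.74)]
rack [(array([284., 171.]), 0.85)] [(array([271., 140.,  34.,  43.]), 0.96), (array([168., 215., 126., 129.]), 0.54)]
screwdriver [(array([157., 239.]), 0.89)] [(array([134., 212.,  47.,  46.]), 0.83)]
tape [(array([177., 203.]), 0.77)] [(array([167., 194.,  24.,  22.]), 0.5)]
junction_box [(array([203., 172.]), 0.78)] [(array([193., 160.,  22.,  19.]), 0.84)]
```

```bash
python3 -c "
import cv2
for n in('scene','side'):
    cv2.imwrite(f'pics/{n}0b.png',cv2.resize(cv2.imread(f'pics/{n}0.png'),(800,600),interpolation=cv2.INTER_CUBIC))"
```

```text
(no output)
```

View pics/scene0b.png

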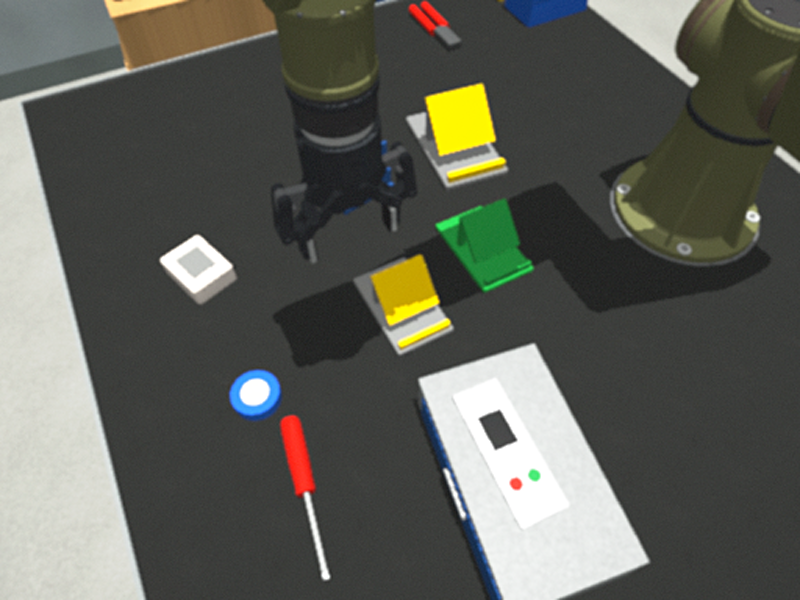

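View pics/side0b.png

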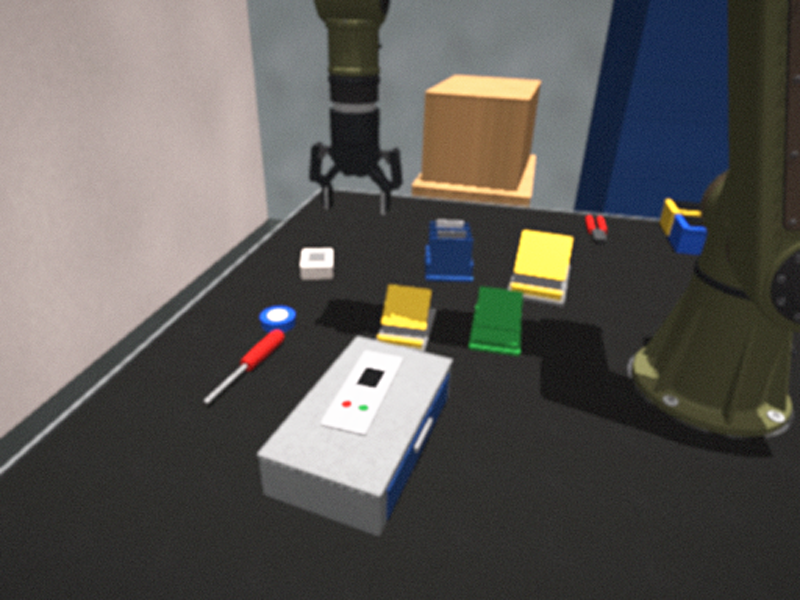

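The smaller yellow rest is the near one, at scene (405,295) in the 800 px view. The green stand and the larger yellow one at (460,130) are decoys. The panel lies on the riser at (510,450). The rack is hidden behind the gripper in scene, but shows in side at (449,250).

```bash
cat >> h.py <<'E'
def rect(p,z,x0,x1,y0,y1,s=0.001):
    # top-down: col=(x-x0)/s, row=(y-y0)/s
    src=np.float32([[x0,y0],[x1,y0],[x1,y1],[x0,y1]])
    uv=proj(p,[[a,b,z] for a,b in src]).astype(np.float32)
    dst=((src-[x0,y0])/s).astype(np.float32)
    return cv2.warpPerspective(p["pixels"],cv2.getPerspectiveTransform(uv,dst),(int((x1-x0)/s),int((y1-y0)/s)),flags=cv2.INTER_LINEAR)
def bluest(i): return i
E
python3 - <<'E'
from h import *
np.set_printoptions(precision=3,suppress=True)
ps={n:optics.capture(n) for n in('scene','side')}
S,D=ps['scene'],ps['side']
print('easel',tri([(S,(259,199)),(D,(260,213))]),'rest',tri([(S,(259,186)),(D,(260,195))]))
print('big',tri([(S,(294,98)),(D,(342,183))]),'green',tri([(S,(314,160)),(D,(318,215))]))
print('panel',tri([(S,(323,292)),(D,(232,248))]),'riser',tri([(S,(329,309)),(D,(234,281))]))
print('rack',onz(D,(284,171),0),'tape',tri([(S,(166,253)),(D,(177,203))]),'box',tri([(S,(127,177)),(D,(203,172))]),'sd',tri([(S,(197,318)),(D,(157,239))]))
r=tri([(S,(329,309)),(D,(234,281))]); x0,y0=r[0]-.25,r[1]-.25
print(x0,y0)
a=rect(S,.072,x0,x0+.4,y0,y0+.45); b=rect(D,.072,x0,x0+.4,y0,y0+.45)
cv2.imwrite('pics/rect.png',cv2.cvtColor(np.hstack([a,b]),cv2.COLOR_RGB2BGR))
for i in(a,b):
    m=(i.min(2)>238).astype(np.uint8)
    m=cv2.morphologyEx(m,cv2.MORPH_OPEN,np.ones((5,5)))
    cs=max(cv2.findContours(m,0,2)[0],key=cv2.contourArea); q=cv2.minAreaRect(cs); print(q, np.array(q[0])*.001+[x0,y0])
E
```

```text
easel [ 0.514 -0.036 -0.004] rest [ 0.516 -0.031  0.059]
big [ 0.276 -0.284  0.005] green [ 0.343 -0.071 -0.001]
panel [0.525 0.237 0.074] riser [0.512 0.256 0.001]
rack [ 0.485 -0.33   0.   ] tape [0.753 0.008 0.02 ] box [ 0.766 -0.239  0.   ] sd [ 0.747  0.153 -0.003]
0.2622962482642043 0.006161216526703817
((256.1892395019531, 225.11781311035156), (174.26441955566406, 64.25704193115234), 85.9432601928711) [0.518 0.231]
((258.69940185546875, 221.20240783691406), (174.03598022460938, 62.9602165222168), 85.9464340209961) [0.521 0.227]
```

View pics/rect.png

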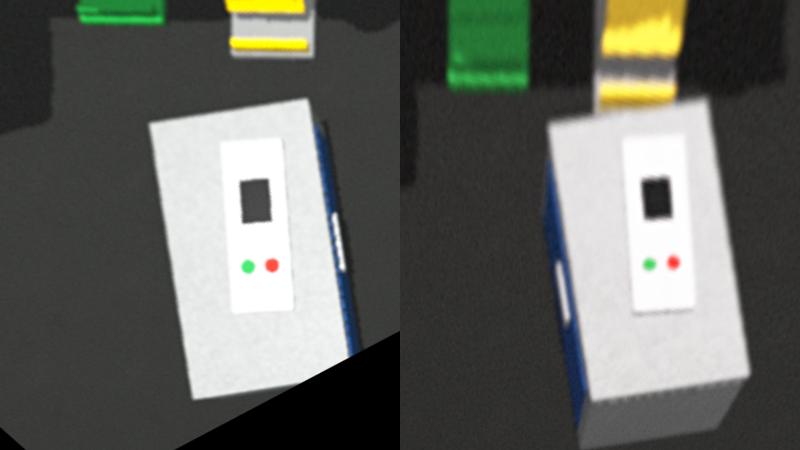

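```bash
python3 - <<'E'
from h import *
np.set_printoptions(precision=4,suppress=True)
s=env.sense();print(s['clock'],s['tool_pos'],np.array(s['orientation']),s['opening'])
S,D=optics.capture('scene'),optics.capture('side')
print([np.array(x) for x in(S['t'],)])
x0,y0=.40,-.16
L=[]
for z in(.022,.01):
    L.append(np.hstack([rect(p,z,x0,x0+.2,y0,y0+.22,.0007) for p in(S,D)]))
im=np.vstack(L); print(im.shape)
im=im[:,:,::-1].copy()
cv2.imwrite('pics/easel.png',im)
E
```

```text
1.8 [0.6    0.     0.4047] [[-0.  0.  1.]
 [ 0.  1. -0.]
 [-1.  0. -0.]] 0.08556094331939124
[array([ 0.4599, -0.1496,  1.0101])]
(628, 570, 3)
```

View pics/easel.png

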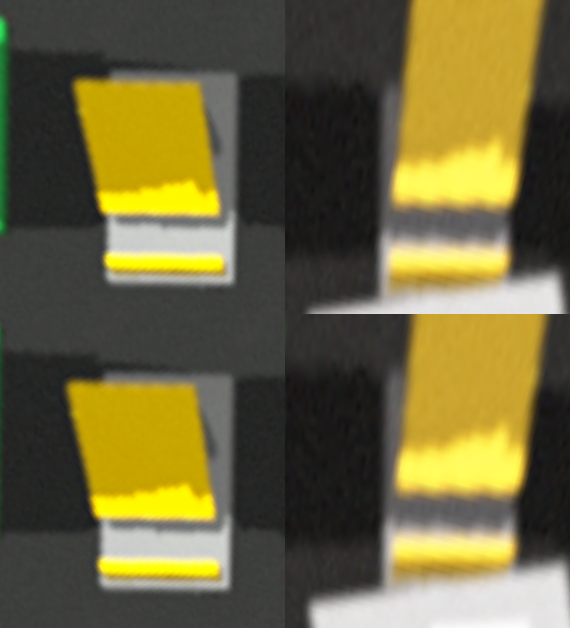

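The bottom-left tile (scene, z=10 mm) shows the easel base: its front edge runs from (101,588) to (229,586) and the lip is at row 568. The lip agrees in both views in the top tiles. That puts the foot point near world (0.5155, 0.017), with the easel x axis at about (-0.02, 1). Next I move behind the panel.

Emit:
step_arm --moves '[[[0, 0.06, -0.012], 0.066, 0.045], [[0, 0.06, -0.012], 0, 0.045], [[0, 0.06, -0.012], 0, 0.045], [[0.015, 0.055, -0.015], 0, 0.045], [[0.02, 0.055, -0.02], 0, 0.045], [[0.04, 0.04, -0.02], 0, 0.045], [[0.05, 0.01, 0], 0, 0.045], [[0, 0, 0], 0, 0.045], [[0, 0, 0], 0, 0.045]]'

```text
clock: 3.02
tool_pos: [0.5295, 0.3546, 0.2799]
orientation: [[0.007, 0.071, 0.997], [0.002, 0.997, -0.071], [-1.0, 0.003, 0.007]]
ft_force: [-0.1, 0.2, 0.6]
opening: 0.045
```

```bash
python3 - <<'E'
from h import *
np.set_printoptions(precision=4,suppress=True)
s=env.sense();print(s['clock'],s['tool_pos'],np.array(s['orientation'])[:,1],s['opening'],s['ft_force'])
S,D=optics.capture('scene'),optics.capture('side')
for n,p in(('S',S),('D',D)):
    print(n,[(np.round(d['at'],1),round(d['score'],2)) for d in optics.tip_of(p,'rack')],[(np.round(d['rect']),round(d['score'],2)) for d in optics.spot_in(p,'rack')])
x0,y0=.40,-.42
im=np.vstack([np.hstack([rect(p,z,x0,x0+.2,y0,y0+.2,.0007) for p in(S,D)]) for z in (.1,.0)])
cv2.imwrite('pics/rack.png',im[:,:,::-1])
print(im.shape)
E
```

```text
3.025 [0.5295 0.3546 0.2799] [0.0713 0.9974 0.003 ] 0.044968179384259954 [-0.1157  0.192   0.618 ]
S [(array([222. , 119.7]), 0.71)] [(array([195.,  73.,  52.,  64.]), 0.62)]
D [(array([286.9, 174.5]), 0.67)] [(array([271., 140.,  34.,  42.]), 0.87)]
(570, 570, 3)
```

View pics/rack.png

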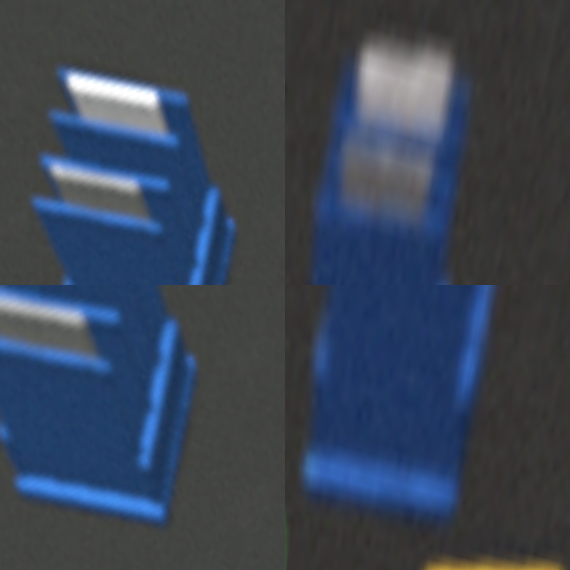

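The rack tile shows four divider tops, with the outer slots filled with white and grey panels and the middle one empty. Its yaw is about +0.215 rad and its centre about (0.476, -0.317). I'll refine that later. Now I touch down on the riser behind the panel.

Emit:
step_arm --moves '[[[0.015, 0, 0], 0, 0.045], [[0.012, 0, 0], 0, 0.045], [[0.004, 0, 0], 0, 0.045], [[0.003, 0, 0], 0, 0.045]]'

```text
clock: 3.82
tool_pos: [0.5303, 0.3537, 0.2439]
orientation: [[0.008, 0.073, 0.997], [0.003, 0.997, -0.073], [-1.0, 0.004, 0.008]]
ft_force: [-0.4, -0.1, 0.2]
opening: 0.0448
```

Emit:
step_arm --moves '[[[0.003, 0, 0], 0, 0.045], [[0.003, 0, 0], 0, 0.045]]'

```text
clock: 4.08
tool_pos: [0.5302, 0.3537, 0.2412]
orientation: [[0.009, 0.073, 0.997], [0.004, 0.997, -0.073], [-1.0, 0.005, 0.008]]
ft_force: [-10.1, -7.8, 34.9]
opening: 0.0452
```

Emit:
step_arm --moves '[[[-0.002, 0, 0], 0, 0.045], [[0, -0.01, 0], 0, 0.045], [[0, -0.01, 0], 0, 0.045], [[0, -0.01, 0], 0, 0.045], [[0, -0.012, 0], 0, 0.045], [[0, -0.012, 0], 0, 0.045], [[0, -0.012, 0], 0, 0.045], [[0, -0.012, 0], 0, 0.045], [[0, -0.012, 0], 0, 0.045], [[0, -0.012, 0], 0, 0.045]]'

```text
clock: 5.32
tool_pos: [0.5228, 0.2458, 0.2438]
orientation: [[0.011, 0.072, 0.997], [0.007, 0.997, -0.072], [-1.0, 0.008, 0.011]]
ft_force: [0.2, 1.8, 1.9]
opening: 0.0448
```

```bash
cat > pan.py <<'E'
from h import *
np.set_printoptions(precision=4,suppress=True)
s=env.sense();print(s['clock'],s['tool_pos'],s['ft_force'])
x0,y0=.38,.02
for n in('scene','side'):
    p=optics.capture(n); i=rect(p,.074,x0,x0+.25,y0,y0+.32)
    m=(i.min(2)>238).astype(np.uint8)
    m=cv2.morphologyEx(m,cv2.MORPH_OPEN,np.ones((5,5)))
    cs=max(cv2.findContours(m,0,2)[0],key=cv2.contourArea); q=cv2.minAreaRect(cs)
    print(n,np.array(q[0])*.001+[x0,y0],q[1:]); print((cv2.boxPoints(q)*.001+[x0,y0]).round(3).tolist())
    cv2.imwrite(f'pics/p_{n}.png',i[:,:,::-1])
E
python3 pan.py
```

```text
5.325 [0.5228 0.2458 0.2438] [0.1543 1.8087 1.9117]
scene [0.5124 0.1016] ((64.76182556152344, 60.642547607421875), 86.34777069091797)
[[0.48, 0.071], [0.541, 0.067], [0.545, 0.132], [0.484, 0.136]]
side [0.499 0.078] ((24.0, 36.0), 90.0)
[[0.481, 0.066], [0.517, 0.066], [0.517, 0.09], [0.481, 0.09]]
```

Emit:
step_arm --moves '[[[0, -0.012, 0], 0, 0.045], [[0, -0.006, 0], 0, 0.045], [[0, 0, 0], 0, 0.045], [[0, 0.02, 0], 0, 0.045], [[-0.04, 0.02, 0], 0, 0.085], [[-0.06, 0, 0], 0, 0.085], [[-0.04, 0, 0], 0, 0.085]]'

```text
clock: 6.3
tool_pos: [0.5213, 0.2697, 0.3822]
orientation: [[0.002, 0.072, 0.997], [0.001, 0.997, -0.072], [-1.0, 0.001, 0.002]]
ft_force: [0.2, 0.1, -0.6]
opening: 0.0847
```

```bash
python3 pan.py
```

```text
6.3 [0.5213 0.2697 0.3822] [ 0.1891  0.0511 -0.6142]
scene [0.5116 0.0939] ((92.6421890258789, 59.84865188598633), 85.68397521972656)
[[0.478, 0.05], [0.538, 0.045], [0.545, 0.138], [0.485, 0.142]]
side [0.512 0.092] ((90.00020599365234, 62.32830047607422), 86.18592071533203)
[[0.478, 0.049], [0.54, 0.045], [0.546, 0.135], [0.484, 0.139]]
```

The panel's leading end is now at y≈0.047. The riser edge is at about 0.114, so it overhangs about 66 mm and lies flat. Next I grip the overhang across the 60 mm width.

Emit:
step_arm --moves '[[[0, -0.06, 0.001], 0, 0.085], [[0, -0.06, 0.001], 0, 0.085], [[0, -0.06, 0.001], 0, 0.085], [[0.02, -0.02, 0], 0, 0.085], [[0.05, 0, 0], 0, 0.085], [[0, 0, 0], 0, 0.085]]'

```text
clock: 7.15
tool_pos: [0.5126, 0.0715, 0.3095]
orientation: [[0.006, 0.066, 0.998], [0.004, 0.998, -0.066], [-1.0, 0.004, 0.006]]
ft_force: [-0.7, 0.4, 0.8]
opening: 0.0848
```

Emit:
step_arm --moves '[[[0.03, -0.004, -0.002], 0, 0.085], [[0.03, 0, -0.001], 0, 0.085], [[0.014, 0, 0], 0, 0.085], [[0.002, 0, 0], 0, 0.085], [[0, 0, 0], 0, 0.085]]'

```text
clock: 7.78
tool_pos: [0.5142, 0.0719, 0.2378]
orientation: [[0.013, 0.061, 0.998], [0.005, 0.998, -0.061], [-1.0, 0.006, 0.013]]
ft_force: [0.3, 0.1, -0.3]
opening: 0.0848
```

```bash
python3 - <<'E'
from h import *
a=optics.capture('side');b=optics.capture('scene')
i=cv2.resize(a['pixels'][150:300,170:340],None,fx=2.3,fy=2.3,interpolation=2);j=cv2.resize(b['pixels'][100:250,220:390],None,fx=2.3,fy=2.3,interpolation=2)
cv2.imwrite('pics/g1.png',np.hstack([i,j])[:,:,::-1])
E
```

```text
(no output)
```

View pics/g1.png

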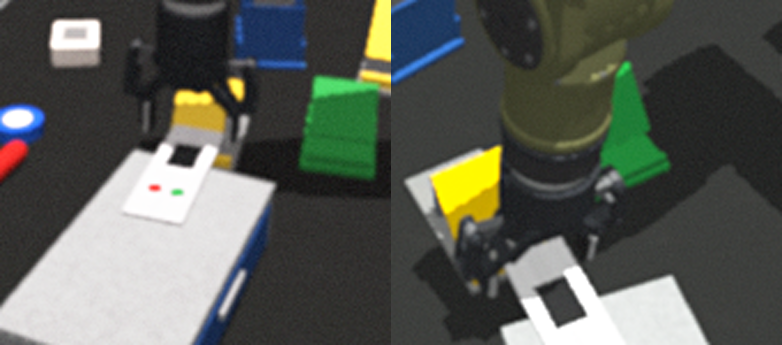

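The fingers straddle the overhanging end, at x≈148 and 243 in the left tile with the panel's end between them. I go 6 mm lower and close.

Emit:
step_arm --moves '[[[0.006, -0.004, -0.003], 0, 0.085], [[0.002, -0.001, 0], 0, 0.075], [[0, 0, 0], 0, 0.066], [[0, 0, 0], 0, 0.05], [[0, 0, 0], 0, 0.05], [[0, 0, 0], 0, 0.05]]'

```text
clock: 8.62
tool_pos: [0.5112, 0.0665, 0.231]
orientation: [[0.016, 0.062, 0.998], [0.005, 0.998, -0.062], [-1.0, 0.006, 0.015]]
ft_force: [-1.3, -0.8, 2.0]
opening: 0.0581
```

Emit:
step_arm --moves '[[[0.005, 0, 0], 0, 0.05], [[0.005, 0, 0], 0, 0.05], [[0.005, 0, 0], 0, 0.05]]'

```text
clock: 9.0
tool_pos: [0.5114, 0.0666, 0.2178]
orientation: [[0.017, 0.061, 0.998], [0.006, 0.998, -0.061], [-1.0, 0.007, 0.016]]
ft_force: [-4.9, -1.0, 12.1]
opening: 0.0576
```

Emit:
step_arm --moves '[[[0.006, 0, 0], 0, 0.05], [[0.006, 0, 0], 0, 0.05], [[0.006, 0, 0], 0, 0.05]]'

```text
clock: 9.38
tool_pos: [0.5124, 0.0675, 0.2023]
orientation: [[0.02, 0.059, 0.998], [0.01, 0.998, -0.06], [-1.0, 0.011, 0.019]]
ft_force: [-4.3, -1.5, 11.4]
opening: 0.0579
```

```bash
python3 - <<'E'
from h import *
a=optics.capture('side');b=optics.capture('scene')
i=cv2.resize(a['pixels'][150:300,170:340],None,fx=2.3,fy=2.3,interpolation=2);j=cv2.resize(b['pixels'][150:300,220:390],None,fx=2.3,fy=2.3,interpolation=2)
cv2.imwrite('pics/g2.png',np.hstack([i,j])[:,:,::-1])
E
```

```text
(no output)
```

View pics/g2.png

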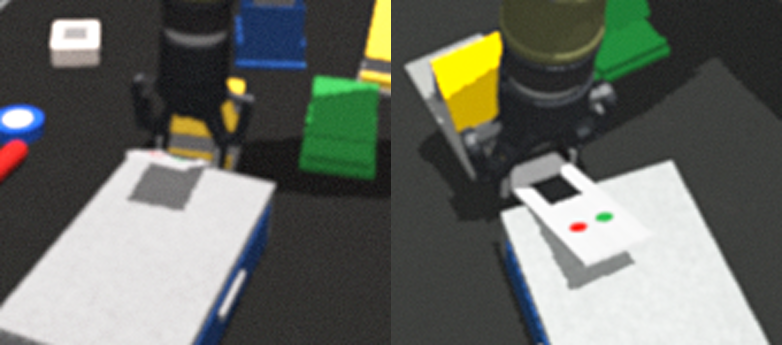

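The panel now pivots in the jaws. It is edge-on in the side view and its far end has lifted off the riser, casting a shadow. I continue to about 45°.

Emit:
step_arm --moves '[[[0.006, 0, 0], 0, 0.05], [[0.006, 0, 0], 0, 0.05], [[0.003, 0, 0], 0, 0.05]]'

```text
clock: 9.85
tool_pos: [0.5142, 0.0677, 0.19]
orientation: [[0.024, 0.059, 0.998], [0.011, 0.998, -0.059], [-1.0, 0.012, 0.024]]
ft_force: [-3.9, -3.2, 10.3]
opening: 0.0579
```

Emit:
step_arm --moves '[[[-0.02, 0, 0], 0, 0.05], [[-0.05, 0, 0], 0, 0.05], [[-0.06, 0, 0], 0, 0.05], [[-0.02, 0, 0], 0, 0.05], [[0, 0, 0], 0, 0.05]]'

```text
clock: 10.48
tool_pos: [0.5103, 0.0661, 0.342]
orientation: [[0.022, 0.059, 0.998], [0.009, 0.998, -0.059], [-1.0, 0.011, 0.022]]
ft_force: [-0.3, -0.9, -1.3]
opening: 0.0583
```

```bash
python3 - <<'E'
from h import *
s=env.sense();print(np.round(s['joints'],3),s['tool_pos'],s['opening'])
E
```

```text
[ 0.127  0.177 -0.37   1.     0.007  1.757] [0.51029912 0.06606444 0.34197365] 0.05834151125987702
```

Emit:
step_arm --moves '[[[0, 0, 0], -0.18, 0.05], [[0, 0, 0], -0.18, 0.05], [[0, 0, 0], -0.18, 0.05], [[0, 0, 0], -0.18, 0.05], [[0, 0, 0], -0.18, 0.05], [[0, 0, 0], -0.18, 0.05], [[0, 0, 0], -0.18, 0.05], [[0, 0, 0], -0.18, 0.05], [[0, 0, 0], -0.18, 0.05], [[0, 0, 0], -0.18, 0.05], [[0, 0, 0], -0.18, 0.05], [[0, 0, 0], -0.18, 0.05]]'

```text
clock: 11.98
tool_pos: [0.5045, 0.0657, 0.3182]
orientation: [[-0.006, -0.824, -0.567], [0.005, -0.567, 0.824], [-1.0, 0.002, 0.008]]
ft_force: [0.3, 0.3, -0.7]
opening: 0.0577
```

Emit:
step_arm --moves '[[[0, 0, 0], -0.18, 0.05], [[0, 0, 0], -0.18, 0.05], [[0, 0, 0], -0.18, 0.05], [[0, 0, 0], -0.18, 0.05], [[0, 0, 0], -0.18, 0.05], [[0, 0, 0], -0.18, 0.05], [[0, 0, 0], -0.18, 0.05], [[0, 0, 0], 0, 0.05]]'

```text
clock: 12.98
tool_pos: [0.4997, 0.0655, 0.3017]
orientation: [[-0.028, 0.327, -0.945], [0.004, -0.945, -0.327], [-1.0, -0.012, 0.025]]
ft_force: [-0.1, -0.2, -1.0]
opening: 0.0579
```

Emit:
step_arm --moves '[[[-0.02, 0.01, -0.008], 0.16, 0.05], [[-0.01, 0.01, -0.008], 0.14, 0.05], [[0, 0.02, 0], 0, 0.05], [[0, 0, 0], 0, 0.05]]'

```text
clock: 13.48
tool_pos: [0.5206, 0.0294, 0.3268]
orientation: [[-0.034, 0.009, -0.999], [0.003, -1.0, -0.009], [-0.999, -0.004, 0.034]]
ft_force: [-0.1, 0.4, -0.8]
opening: 0.0578
```

```bash
python3 - <<'E'
from h import *
a=optics.capture('side');b=optics.capture('scene')
i=cv2.resize(a['pixels'][100:250,170:340],None,fx=2.3,fy=2.3,interpolation=2);j=cv2.resize(b['pixels'][100:250,220:390],None,fx=2.3,fy=2.3,interpolation=2)
cv2.imwrite('pics/g3.png',np.hstack([i,j])[:,:,::-1])
E
```

```text
(no output)
```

View pics/g3.png

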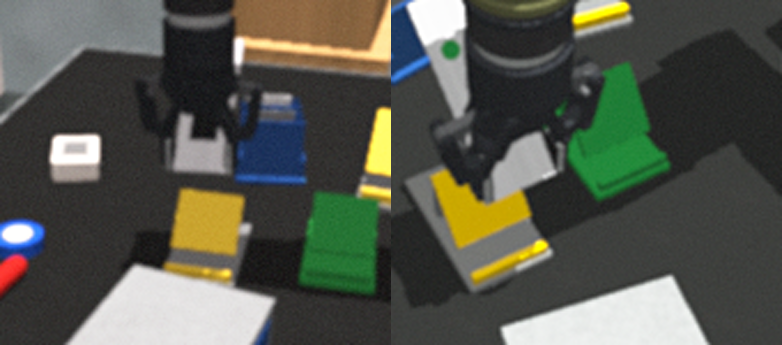

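The panel hangs at about 45° with its foot towards the riser side, in line with the easel: in the left tile the foot is at (203,172) above the yellow rest. Now I lower it.

Emit:
step_arm --moves '[[[0.01, 0.02, -0.002], 0.01, 0.05], [[0.03, 0.01, -0.001], 0, 0.05], [[0.03, 0, -0.001], 0, 0.05], [[0.02, 0, -0.001], 0, 0.05], [[0.01, 0, 0], 0, 0.05], [[0, 0, 0], 0, 0.05]]'

```text
clock: 14.32
tool_pos: [0.5219, 0.0035, 0.2227]
orientation: [[-0.035, -0.001, -0.999], [0.006, -1.0, 0.001], [-0.999, -0.006, 0.035]]
ft_force: [0.5, -0.2, -0.9]
opening: 0.058
```

Emit:
step_arm --moves '[[[0.004, 0.005, 0], 0, 0.05], [[0.005, 0, 0], 0, 0.05], [[0, 0, 0], 0, 0.05]]'

```text
clock: 14.7
tool_pos: [0.5225, -0.0015, 0.2149]
orientation: [[-0.032, -0.001, -0.999], [0.006, -1.0, 0.001], [-0.999, -0.006, 0.032]]
ft_force: [-0.4, 0.3, -1.3]
opening: 0.058
```

```bash
python3 - <<'E'
from h import *
a=optics.capture('side');b=optics.capture('scene')
i=cv2.resize(a['pixels'][120:260,190:330],None,fx=2.8,fy=2.8,interpolation=2);j=cv2.resize(b['pixels'][120:260,220:360],None,fx=2.8,fy=2.8,interpolation=2)
cv2.imwrite('pics/g4.png',np.hstack([i,j])[:,:,::-1])
E
```

```text
(no output)
```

View pics/g4.png

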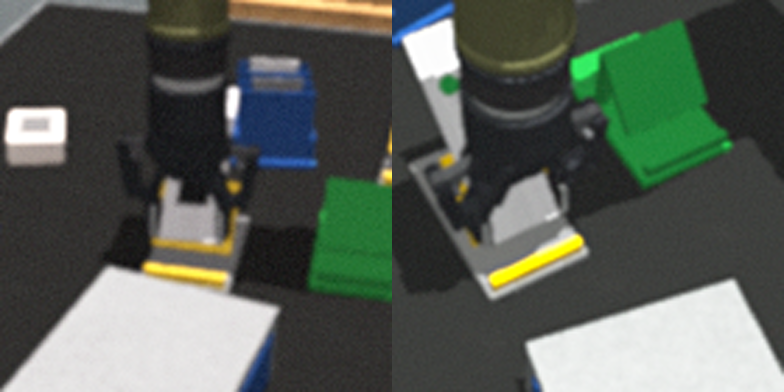

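The panel's foot is just above the base, inboard of the lip and centred on the rest. I go down a little more and release.

Emit:
step_arm --moves '[[[0.003, 0, 0], 0, 0.05], [[0, 0, 0], 0, 0.062], [[0, 0, 0], 0, 0.066], [[0, 0, 0], 0, 0.075], [[0, 0, 0], 0, 0.085], [[0, 0, 0], 0, 0.085]]'

```text
clock: 15.55
tool_pos: [0.5232, -0.0014, 0.2128]
orientation: [[-0.029, -0.001, -1.0], [0.006, -1.0, 0.001], [-1.0, -0.006, 0.029]]
ft_force: [0.7, 0.3, -0.6]
opening: 0.0852
```

```bash
python3 - <<'E'
from h import *
np.set_printoptions(precision=3,suppress=True)
a=optics.capture('side');b=optics.capture('scene')
e=np.array([.5167,-.033,0]);X=np.array([-.02,1,0]);Y=np.array([-1,-.02,0])
def q(x,y,z): return e+X*x+Y*y+np.array([0,0,z])
exp=[q(50,30,10),]
f=lambda u,v:q(.050-u*.7071,v,.010+u*.7071)
P=[f(0,-.03),f(0,.03),f(.17,.03),f(.17,-.03)]
out=[]
for p,(r,c) in((a,(120,190)),(b,(90,190))):
    im=p['pixels'].copy(); im=cv2.resize(im[r:r+150,c:c+150],None,fx=2.6,fy=2.6,interpolation=2)
    pts=((proj(p,P)-[c,r])*2.6).astype(int)
    for t in pts: cv2.circle(im,tuple(int(k) for k in t),3,(255,0,255),1)
    out.append(im)
cv2.imwrite('pics/g5.png',np.hstack(out)[:,:,::-1])
for p in(a,b): print(optics.tip_of(p,'panel'),proj(p,[f(.085,0)]))
E
```

```text
[{'at': [256.7, 202.4], 'score': 0.58}] [[260.033 190.112]]
[{'at': [267.0, 197.1], 'score': 0.68}] [[256.538 178.454]]
```

View pics/g5.png

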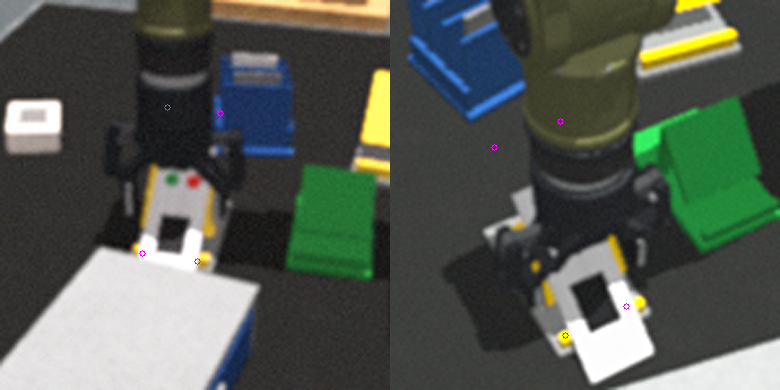

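The panel slid over the lip. It now lies shallower across the lip, with its foot beyond it on the riser side. I'll work out where it lies, then take it again by the free top part and reseat it.

Emit:
step_arm --moves '[[[-0.03, 0, 0], 0, 0.085], [[-0.05, 0, 0], 0, 0.085], [[-0.05, 0, 0], 0, 0.085], [[-0.03, -0.06, 0], 0, 0.085], [[0, -0.06, 0], 0, 0.085], [[0, -0.06, 0], 0, 0.085], [[0, -0.03, 0], 0, 0.085], [[0, 0, 0], 0, 0.085]]'

```text
clock: 16.75
tool_pos: [0.5289, 0.2086, 0.3772]
orientation: [[-0.028, -0.005, -1.0], [0.008, -1.0, 0.005], [-1.0, -0.007, 0.028]]
ft_force: [-0.1, -0.4, 0.8]
opening: 0.0849
```

```bash
python3 - <<'E'
from h import *
np.set_printoptions(precision=4,suppress=True)
a=optics.capture('side');b=optics.capture('scene')
print('g4 foot',onz(b,(258.6,207.5),.037),onz(b,((565-392)/2.8+220,215/2.8+120),.037))
for z in(0,.012): print('foot',onz(b,(268,237),z),onz(b,(291,226),z))
out=[]
for p,(r,c) in((a,(120,190)),(b,(120,200))):
    out.append(cv2.resize(p['pixels'][r:r+130,c:c+130],None,fx=3,fy=3,interpolation=2))
cv2.imwrite('pics/g6.png',np.hstack(out)[:,:,::-1])
for p in(a,b): print([(d['at'],d['score']) for d in optics.tip_of(p,'panel')])
E
```

```text
g4 foot [0.5378 0.007  0.037 ] [0.4792 0.0059 0.037 ]
foot [0.5439 0.0632 0.    ] [0.4856 0.0627 0.    ]
foot [0.5471 0.0686 0.012 ] [0.4897 0.0681 0.012 ]
[([256.2, 202.9], 0.84), ([258.0, 212.9], 0.31)]
[([266.1, 196.9], 0.98)]
```

View pics/g6.png

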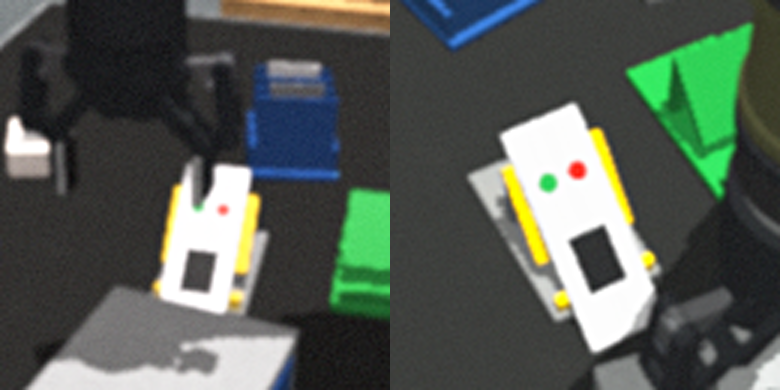

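The panel lies across the lip. In scene its top edge is at crop (503,133) to (577,103) and its foot corner at (597,350). I triangulate the marks to get its pose.

```bash
python3 - <<'E'
from h import *
np.set_printoptions(precision=4,suppress=True)
a=optics.capture('side');b=optics.capture('scene')
for n,s,d in(('topR',(262.3,154.3),(274,176)),('red',(262.3,176.7),(264.3,190)),('green',(252.7,181),(256,188.7)),('win',(269.3,206),(256.3,210.3)),('orig',(266.1,196.9),(256.2,202.9)),('footL',(269,236.7),(243.3,218.3))):
    X=tri([(b,s),(a,d)]); print(n,X,'err',proj(b,[X])[0]-s,proj(a,[X])[0]-d)
E
```

```text
topR [ 0.485  -0.0755  0.1026] err [ 0.3632 -0.7176] [-0.4869  0.3653]
red [ 0.5043 -0.0395  0.0739] err [ 0.1106 -0.2216] [-0.1551  0.1101]
green [ 0.5284 -0.0381  0.0752] err [ 0.1578 -0.3169] [-0.2208  0.1528]
win [0.5149 0.014  0.0369] err [ 0.0928 -0.1891] [-0.1386  0.0919]
orig [0.517  0.0009 0.054 ] err [-0.2614  0.537 ] [ 0.3843 -0.2625]
footL [0.5443 0.0754 0.04  ] err [ 2.0151 -3.9348] [-3.0146  1.7478]
```

Emit:
step_arm --moves '[[[0, 0.06, 0.003], 0, 0.085], [[0, 0.06, 0.003], 0, 0.085], [[0, 0.06, 0.001], 0, 0.085], [[0, 0.06, 0], 0, 0.085], [[0, 0.035, 0], 0, 0.085], [[0.03, 0, 0], 0, 0.085], [[0.04, 0, 0], 0, 0.085], [[0.02, 0, 0], 0, 0.085], [[0, 0, 0], 0, 0.085]]'

```text
clock: 18.18
tool_pos: [0.5149, -0.0863, 0.2849]
orientation: [[-0.023, -0.024, -0.999], [0.006, -1.0, 0.024], [-1.0, -0.005, 0.023]]
ft_force: [-0.0, -0.1, 0.0]
opening: 0.0846
```

Emit:
step_arm --moves '[[[0, -0.02, -0.004], -0.024, 0.085], [[0.015, 0, -0.001], 0, 0.085], [[0.01, 0, 0], 0, 0.085], [[0, 0, 0], 0, 0.085]]'

```text
clock: 18.68
tool_pos: [0.5212, -0.0654, 0.2611]
orientation: [[-0.019, 0.001, -1.0], [0.006, -1.0, -0.001], [-1.0, -0.006, 0.019]]
ft_force: [-0.2, 0.1, -0.0]
opening: 0.0849
```

Emit:
step_arm --moves '[[[0.005, 0.001, 0.003], 0, 0.085], [[0, 0, 0], 0, 0.07], [[0, 0, 0], 0, 0.05], [[0, 0, 0], 0, 0.05], [[0, 0, 0], 0, 0.05]]'

```text
clock: 19.3
tool_pos: [0.5183, -0.0665, 0.2569]
orientation: [[-0.017, 0.001, -1.0], [0.006, -1.0, -0.001], [-1.0, -0.006, 0.017]]
ft_force: [-0.2, 0.4, -0.3]
opening: 0.0573
```

Emit:
step_arm --moves '[[[-0.02, 0, 0], 0, 0.05], [[-0.02, 0, 0], 0, 0.05], [[0, -0.02, 0], 0, 0.05], [[0, -0.018, 0], 0, 0.05], [[0, 0, 0], 0, 0.05]]'

```text
clock: 19.92
tool_pos: [0.5184, -0.0282, 0.297]
orientation: [[-0.02, -0.0, -1.0], [0.004, -1.0, 0.0], [-1.0, -0.004, 0.02]]
ft_force: [0.0, -0.2, -1.8]
opening: 0.0574
```

Emit:
step_arm --moves '[[[0, -0.004, 0], 0, 0.05], [[0, -0.004, 0], 0, 0.05], [[-0.002, -0.004, 0], 0, 0.05]]'

```text
clock: 20.3
tool_pos: [0.5182, -0.0169, 0.2986]
orientation: [[-0.021, -0.001, -1.0], [0.0, -1.0, 0.001], [-1.0, -0.0, 0.021]]
ft_force: [-0.3, -6.7, 2.8]
opening: 0.0573
```

Emit:
step_arm --moves '[[[-0.005, -0.004, 0], 0, 0.05], [[-0.005, -0.004, 0], 0, 0.05], [[-0.005, -0.004, 0], 0, 0.05], [[-0.004, -0.004, 0], 0, 0.05]]'

```text
clock: 20.8
tool_pos: [0.5182, -0.0009, 0.3183]
orientation: [[-0.023, -0.003, -1.0], [-0.003, -1.0, 0.003], [-1.0, 0.003, 0.023]]
ft_force: [0.4, -2.2, -1.9]
opening: 0.0577
```

```bash
python3 - <<'E'
from h import *
np.set_printoptions(precision=4,suppress=True)
a=optics.capture('side');b=optics.capture('scene')
for p in(a,b): print([(d['at'],d['score']) for d in optics.tip_of(p,'panel')],[(d['rect'],d['score']) for d in optics.spot_in(p,'panel')])
# white/grey mask of discs: red and green centroids
for n,p in(('side',a),('scene',b)):
    h=cv2.cvtColor(p['pixels'],cv2.COLOR_RGB2HSV); 
    for c,lo,hi in(('red',(0,120,90),(8,255,255)),('green',(60,90,60),(80,255,255)),('red2',(172,120,90),(180,255,255))):
        m=cv2.inRange(h,lo,hi); k,_,st,ce=cv2.connectedComponentsWithStats(m)
        print(n,c,[(ce[i].round(1).tolist(),int(st[i][4])) for i in range(1,k) if 6<st[i][4]<80][:6])
E
```

```text
[([252.8, 198.0], 0.72)] [([238.8, 166.2, 32.8, 57.4], 0.67)]
[([279.7, 202.6], 0.94)] [([257.7, 158.7, 44.9, 80.0], 0.66)]
side red [([261.4, 181.7], 14)]
side green [([252.4, 180.6], 13)]
side red2 [([176.1, 212.4], 14)]
scene red [([277.6, 180.8], 35)]
scene green [([284.5, 141.5], 12), ([267.1, 185.2], 34)]
scene red2 []
```

```bash
python3 - <<'E'
from h import *
np.set_printoptions(precision=4,suppress=True)
a=optics.capture('side');b=optics.capture('scene')
r=tri([(b,(277.6,180.8)),(a,(261.4,181.7))]);g=tri([(b,(267.1,185.2)),(a,(252.4,180.6))]);o=tri([(b,(279.7,202.6)),(a,(252.8,198))])
m=(r+g)/2;print(r,g,m,o)
d=m-np.array([0,-.0009,.3183-.157]); print(np.degrees(np.arctan2(-d[2],d[1])))
print(np.degrees(np.arctan2(m[2]-o[2],o[1]-m[1])))
# dark window centroid
for p,c in((a,(252,207)),(b,(282,212))):
    x,y=c; roi=p['pixels'][y-22:y+22,x-22:x+22].max(2); print((roi[::3,::3]).tolist())
E
```

```text
[0.5025 0.021  0.1316] [0.5263 0.0212 0.1318] [0.5144 0.0211 0.1317] [0.5153 0.0528 0.1002]
53.36434564366687
44.83059337505558
[[47, 47, 47, 45, 48, 225, 251, 249, 251, 249, 251, 251, 253, 198, 168], [49, 50, 51, 52, 49, 249, 251, 250, 251, 249, 250, 251, 252, 200, 202], [49, 52, 51, 51, 70, 250, 250, 250, 250, 249, 250, 251, 247, 200, 204], [43, 52, 50, 51, 119, 251, 251, 251, 250, 249, 250, 251, 241, 200, 202], [44, 42, 22, 23, 158, 251, 220, 155, 205, 239, 248, 251, 230, 200, 195], [44, 41, 30, 19, 215, 251, 149, 40, 43, 31, 234, 251, 220, 199, 198], [50, 30, 25, 30, 244, 251, 95, 41, 38, 51, 250, 251, 205, 202, 185], [38, 30, 25, 45, 251, 253, 53, 37, 47, 70, 254, 250, 197, 199, 173], [20, 23, 31, 96, 252, 244, 40, 43, 44, 119, 253, 247, 177, 227, 194], [38, 26, 30, 146, 251, 232, 84, 60, 36, 163, 251, 236, 94, 97, 99], [154, 97, 62, 216, 251, 252, 252, 251, 248, 245, 251, 192, 117, 126, 108], [230, 228, 221, 231, 245, 248, 249, 250, 250, 251, 251, 214, 255, 255, 175], [229, 226, 228, 228, 227, 227, 230, 235, 242, 249, 250, 162, 174, 180, 122], [228, 227, 228, 226, 229, 225, 228
[... 500 characters left out ...]
, 249, 242, 166, 51, 43, 42, 126, 252, 253, 84, 61, 64], [120, 113, 242, 249, 250, 34, 44, 46, 46, 50, 254, 251, 172, 60, 63], [119, 118, 184, 249, 253, 91, 42, 45, 43, 36, 232, 251, 237, 55, 66], [117, 152, 209, 252, 250, 195, 39, 43, 45, 42, 126, 252, 253, 77, 61], [219, 222, 173, 238, 249, 252, 40, 42, 43, 46, 48, 253, 251, 157, 63], [176, 143, 119, 153, 250, 252, 97, 44, 42, 36, 106, 249, 250, 238, 56], [113, 93, 63, 58, 253, 250, 195, 41, 130, 239, 252, 251, 249, 253, 80], [51, 38, 38, 32, 236, 250, 248, 252, 251, 249, 248, 250, 250, 251, 155], [55, 41, 37, 38, 143, 251, 250, 250, 250, 249, 248, 250, 250, 250, 237], [64, 41, 32, 38, 55, 254, 250, 250, 250, 248, 248, 249, 251, 246, 240]]
```

```bash
python3 - <<'E'
from h import *
np.set_printoptions(precision=4,suppress=True)
a=optics.capture('side');b=optics.capture('scene')
C=[]
for p,(x,y) in((b,(282,213)),(a,(253,205))):
    m=(p['pixels'][y-16:y+17,x-16:x+17].max(2)<150).astype(np.uint8)
    k,l,st,ce=cv2.connectedComponentsWithStats(m); i=l[16,16]; C.append((p,ce[i]+[x-16,y-16])); print(st[i])
w=tri(C); m=np.array([.5144,.0211,.1317]); d=w-m
print(w,np.linalg.norm(d),np.degrees(np.arctan2(-d[2],d[1])))
u=d/np.linalg.norm(d); print('foot',m+u*.124,'top',m-u*.046)
E
```

```text
[  7   4  19  24 283]
[  9   9  14  16 170]
[0.5146 0.0661 0.0844] 0.06530900258888662 46.388781081200136
foot [0.5147 0.1066 0.0419] top [ 0.5143 -0.0106  0.165 ]
```

The panel tilt in the jaws is now 46.4°, with its foot at about (0.515, 0.104, 0.039). I carry it back over the lip and seat it with no drop.

Emit:
step_arm --moves '[[[-0.02, 0.01, 0], 0, 0.05], [[0, 0.03, 0], 0, 0.05], [[0, 0.03, 0], 0, 0.05], [[0, 0.02, 0], 0, 0.05], [[0, 0, 0], 0, 0.05]]'

```text
clock: 21.92
tool_pos: [0.5196, -0.0907, 0.3382]
orientation: [[-0.02, 0.0, -1.0], [0.009, -1.0, -0.0], [-1.0, -0.009, 0.02]]
ft_force: [0.8, -0.3, -1.3]
opening: 0.0572
```

Emit:
step_arm --moves '[[[0.015, 0.005, 0], 0, 0.05], [[0.015, 0, 0], 0, 0.05], [[0.008, 0, 0], 0, 0.05], [[0, 0, 0], 0, 0.05]]'

```text
clock: 22.42
tool_pos: [0.5184, -0.0932, 0.2962]
orientation: [[-0.021, 0.002, -1.0], [0.013, -1.0, -0.003], [-1.0, -0.013, 0.021]]
ft_force: [-0.4, 0.2, -2.1]
opening: 0.0572
```

```bash
cat > pose.py <<'E'
from h import *
np.set_printoptions(precision=4,suppress=True)
def cen(p,lo,hi,rc,lohi2=None):
    x,y=rc; h=cv2.cvtColor(p['pixels'],cv2.COLOR_RGB2HSV); m=cv2.inRange(h,lo,hi)
    k,l,st,ce=cv2.connectedComponentsWithStats(m)
    c=[(np.hypot(*(ce[i]-[x,y])),i) for i in range(1,k) if 5<st[i][4]<400]
    if not c: return None
    return ce[min(c)[1]],st[min(c)[1]][4]
def pose():
    a=optics.capture('side');b=optics.capture('scene');out={}
    o=[optics.tip_of(p,'panel')[0]['at'] for p in(a,b)]
    for n,lo,hi in(('red',(0,110,70),(8,255,255)),('green',(60,80,50),(82,255,255)),('win',(0,0,0),(180,255,75))):
        L=[]
        for p,q in zip((a,b),o):
            if n=='win':
                x,y=map(int,q); x0,y0=x-30,y-30
                m=(p['pixels'][y0:y+31,x0:x+31].max(2)<110).astype(np.uint8)
                k,l,st,ce=cv2.connectedComponentsWithStats(m)
                c=[(np.hypot(*(ce[i]+[x0,y0]-q)),i) for i in range(1,k) if 40<st[i][4]<450 and st[i][0]>0 and st[i][1]>0 and st[i][0]+st[i][2]<61 and st[i][1]+st[i][3]<61]
                r=(ce[min(c)[1]]+[x0,y0],st[min(c)[1]][4]) if c else None
            else: r=cen(p,lo,hi,q)
            if r: L.append((p,r[0]))
        if len(L)==2:
            X=tri(L); e=[np.abs(proj(p,[X])[0]-u).max() for p,u in L]; out[n]=X; print(n,X,'err',np.round(e,1))
    s=env.sense(); print(s['clock'],s['tool_pos'],s['ft_force'],s['opening'])
    if len(out)==3:
        m=(out['red']+out['green'])/2; d=out['win']-m; L=np.linalg.norm(d);u=d/L
        print('len',L,'dir',u,'foot',m+u*.124,'mid',m+u*.039,'top',m-u*.046)
if __name__=='__main__': pose()
E
python3 pose.py
```

```text
Traceback (most recent call last):
  File "pose.py", line 29, in <module>
    if __name__=='__main__': pose()
                             ~~~~^^
  File "pose.py", line 11, in pose
    o=[optics.tip_of(p,'panel')[0]['at'] for p in(a,b)]
       ~~~~~~~~~~~~~~~~~~~~~~~~^^^
IndexError: list index out of range
```

```bash
sed -i "s/def pose():/def pose(G):/; s/    o=\[optics.*/    o=[proj(p,[G])[0] for p in(a,b)]; print([d['at'] for p in (a,b) for d in optics.tip_of(p,'panel')],o)/; s/: pose()/: import sys; pose([float(v) for v in sys.argv[1:4]])/" pose.py; python3 pose.py .515 -.042 .08
```

```text
[[261.2, 182.3], [262.4, 177.2]] [array([260.7219, 187.3436]), array([257.5357, 175.7857])]
red [ 0.5036 -0.0678  0.1127] err [0.2 0.2]
green [ 0.5279 -0.0668  0.115 ] err [0.2 0.3]
win [ 0.5162 -0.0175  0.0716] err [0.1 0.1]
22.825 [ 0.5191 -0.0938  0.2979] [ 0.05   -0.2628 -0.651 ] 0.0572258154245572
len 0.06533954844382833 dir [ 0.0069  0.7625 -0.6469] foot [0.5166 0.0272 0.0336] mid [ 0.516  -0.0376  0.0886] top [ 0.5154 -0.1024  0.1436]
```

Emit:
step_arm --moves '[[[-0.01, 0, 0], 0, 0.05], [[0, -0.03, 0], 0, 0.05], [[0, -0.03, 0], 0, 0.05], [[0, -0.01, 0], 0, 0.05], [[0, 0, 0], 0, 0.05]]'

```text
clock: 23.45
tool_pos: [0.5203, -0.0231, 0.3126]
orientation: [[-0.014, 0.0, -1.0], [0.011, -1.0, -0.0], [-1.0, -0.011, 0.014]]
ft_force: [-0.5, -0.2, -0.8]
opening: 0.0573
```

Emit:
step_arm --moves '[[[0, -0.005, 0], 0, 0.05], [[-0.002, -0.005, 0], 0, 0.05]]'

```text
clock: 23.7
tool_pos: [0.5203, -0.0141, 0.3149]
orientation: [[-0.014, -0.002, -1.0], [0.01, -1.0, 0.001], [-1.0, -0.01, 0.014]]
ft_force: [-1.1, -1.8, -0.2]
opening: 0.0575
```

Emit:
step_arm --moves '[[[-0.004, -0.005, 0], 0, 0.05], [[-0.004, -0.005, 0], 0, 0.05], [[-0.004, -0.005, 0], 0, 0.05], [[-0.004, -0.005, 0], 0, 0.05], [[-0.004, -0.005, 0], 0, 0.05], [[-0.004, -0.005, 0], 0, 0.05]]'

```text
clock: 24.45
tool_pos: [0.5203, 0.0152, 0.3409]
orientation: [[-0.015, -0.004, -1.0], [0.003, -1.0, 0.004], [-1.0, -0.003, 0.015]]
ft_force: [0.0, -3.6, -0.5]
opening: 0.0575
```

```bash
python3 pose.py .515 .055 .11
```

```text
[[255.7, 188.4], [282.7, 199.9], [259.6, 182.4]] [array([253.4919, 194.6691]), array([280.1101, 201.7098])]
red [0.5063 0.0341 0.1517] err [0. 0.]
green [0.5296 0.0337 0.1514] err [0.2 0.3]
win [0.5178 0.0717 0.0979] err [0.  0.1]
24.65 [0.5203 0.015  0.3406] [-0.362  -3.5166 -0.0911] 0.05715924723839182
len 0.06565893703297698 dir [-0.0027  0.5765 -0.8171] foot [0.5176 0.1054 0.0502] mid [0.5179 0.0564 0.1197] top [0.5181 0.0074 0.1891]
```

Emit:
step_arm --moves '[[[0, 0.03, 0], 0, 0.05], [[0, 0.03, 0], 0, 0.05], [[0, 0.02, 0], 0, 0.05], [[0, 0, 0], 0, 0.05]]'

```text
clock: 25.15
tool_pos: [0.5211, -0.0645, 0.3396]
orientation: [[-0.013, -0.001, -1.0], [0.014, -1.0, 0.001], [-1.0, -0.014, 0.013]]
ft_force: [-0.2, 1.9, -1.1]
opening: 0.057
```

```bash
python3 pose.py .516 -.024 .12
```

```text
[[258.2, 176.9], [265.0, 176.1]] [array([259.5335, 177.5707]), array([261.1009, 170.5608])]
red [ 0.5072 -0.0401  0.1535] err [0.1 0.1]
green [ 0.5308 -0.0404  0.1536] err [0.3 0.5]
win [0.5189 0.0053 0.1067] err [0.1 0.2]
25.35 [ 0.521  -0.0632  0.3398] [-0.1612 -0.2514 -1.366 ] 0.05755688830063966
len 0.06525854578391047 dir [-0.0006  0.6968 -0.7172] foot [0.5189 0.0462 0.0646] mid [ 0.5189 -0.013   0.1256] top [ 0.519  -0.0723  0.1865]
```

Emit:
step_arm --moves '[[[0, 0.03, 0.003], 0, 0.05], [[0.015, 0, 0], 0, 0.05], [[0.015, 0, 0], 0, 0.05], [[0, 0, 0], 0, 0.05]]'

```text
clock: 25.85
tool_pos: [0.5178, -0.0898, 0.3074]
orientation: [[-0.013, 0.006, -1.0], [0.015, -1.0, -0.006], [-1.0, -0.015, 0.013]]
ft_force: [-0.3, 0.3, -0.7]
opening: 0.0572
```

```bash
python3 pose.py .516 -.046 .096
```

```text
[[257.9, 186.8], [200.9, 174.5], [259.2, 175.1], [129.2, 175.6]] [array([260.8505, 181.692 ]), array([256.2463, 170.1411])]
red [ 0.5037 -0.0667  0.1206] err [0.1 0.2]
green [ 0.5273 -0.0667  0.121 ] err [0.3 0.4]
win [ 0.5152 -0.0208  0.074 ] err [0.1 0.1]
26.05 [ 0.5188 -0.0904  0.3095] [ 0.0728 -0.1183  0.0329] 0.057175670447600344
len 0.06551225779273355 dir [-0.004   0.6997 -0.7145] foot [0.515  0.0201 0.0322] mid [ 0.5153 -0.0394  0.0929] top [ 0.5156 -0.0989  0.1536]
```

Emit:
step_arm --moves '[[[0, 0.006, 0], 0, 0.05], [[0.01, 0, 0], 0, 0.05], [[0.007, 0, 0], 0, 0.05], [[0, 0, 0], 0, 0.05]]'

```text
clock: 26.55
tool_pos: [0.519, -0.0966, 0.2919]
orientation: [[-0.009, 0.006, -1.0], [0.014, -1.0, -0.006], [-1.0, -0.014, 0.008]]
ft_force: [-1.0, 0.4, -1.0]
opening: 0.0574
```

```bash
python3 pose.py .516 -.046 .078
```

```text
[[258.4, 185.8], [261.3, 176.7]] [array([260.6378, 187.2627]), array([256.2825, 175.1949])]
red [ 0.5059 -0.0732  0.1055] err [0.2 0.3]
green [ 0.5292 -0.0736  0.1051] err [0.2 0.4]
win [ 0.5174 -0.0278  0.0581] err [0.1 0.1]
26.75 [ 0.5195 -0.0966  0.2928] [-0.2462  0.1005 -0.2974] 0.057103480264538355
len 0.06562234038667487 dir [-0.0016  0.6943 -0.7197] foot [0.5173 0.0127 0.0161] mid [ 0.5175 -0.0463  0.0772] top [ 0.5176 -0.1053  0.1384]
```

Emit:
step_arm --moves '[[[0.003, -0.003, 0], 0, 0.05], [[0, 0, 0], 0, 0.05], [[0, 0, 0], 0, 0.061], [[0, 0, 0], 0, 0.066], [[0, 0, 0], 0, 0.08], [[0, 0, 0], 0, 0.085], [[-0.03, 0, 0], 0, 0.085], [[-0.06, 0, 0], 0, 0.085], [[0, 0, 0], 0, 0.085]]'

```text
clock: 27.88
tool_pos: [0.5202, -0.0946, 0.3825]
orientation: [[-0.007, 0.006, -1.0], [0.014, -1.0, -0.006], [-1.0, -0.014, 0.006]]
ft_force: [0.4, 0.1, 0.3]
opening: 0.0852
```

```bash
python3 pose.py .516 -.043 .075
```

```text
[[258.5, 191.8], [256.5, 179.8], [224.9, 116.2]] [array([260.3907, 188.672 ]), array([256.9199, 177.0021])]
red [ 0.5069 -0.0699  0.1007] err [0. 0.]
green [ 0.5308 -0.0701  0.1005] err [0.1 0.1]
win [ 0.5185 -0.024   0.055 ] err [0.1 0.1]
28.075 [ 0.518  -0.0941  0.3766] [0.4616 0.1806 0.1572] 0.08497698773951316
len 0.0647027725633997 dir [-0.005   0.7101 -0.7041] foot [0.5182 0.0181 0.0133] mid [ 0.5187 -0.0423  0.0731] top [ 0.5191 -0.1026  0.133 ]
```

The panel is seated: 44.8°, foot at the lip, released. That meets step 2. Next I turn the jaws to grip the faces at the top edge.

Emit:
step_arm --moves '[[[-0.004, 0, 0], 0.175, 0.085], [[-0.002, 0, 0], 0.175, 0.085], [[-0.002, 0, 0], 0.175, 0.07], [[-0.002, 0, 0], 0.175, 0.05], [[-0.002, 0, 0], 0.175, 0.05], [[-0.002, 0, 0], 0.175, 0.05], [[-0.002, 0, 0], 0.175, 0.05], [[-0.002, 0, 0], 0.175, 0.05], [[0, 0, 0], 0.1, 0.05], [[0, 0, 0], 0, 0.05]]'

```text
clock: 29.32
tool_pos: [0.5133, -0.0934, 0.379]
orientation: [[-0.044, -0.999, -0.027], [0.021, -0.028, 0.999], [-0.999, 0.043, 0.022]]
ft_force: [-0.5, -0.1, 0.7]
opening: 0.0499
```

Emit:
step_arm --moves '[[[0.01, -0.016, 0.005], 0.028, 0.05], [[0.04, 0, 0], 0, 0.05], [[0.03, 0, 0], 0, 0.05], [[0.012, 0, 0], 0, 0.05], [[0, 0, 0], 0, 0.05]]'

```text
clock: 29.95
tool_pos: [0.5243, -0.0856, 0.2813]
orientation: [[-0.048, -0.999, -0.007], [0.022, -0.008, 1.0], [-0.999, 0.048, 0.022]]
ft_force: [-0.3, 0.4, 0.2]
opening: 0.0502
```

Emit:
step_arm --moves '[[[0, 0, 0.005], 0, 0.05], [[-0.005, 0, 0.006], 0, 0.05], [[-0.006, 0, 0.006], 0, 0.05], [[-0.006, 0, 0.008], 0, 0.05], [[-0.005, 0, 0.007], 0, 0.05], [[-0.005, 0, 0.008], 0, 0.05], [[-0.004, 0, 0.007], 0, 0.05]]'

```text
clock: 30.82
tool_pos: [0.5269, -0.0363, 0.3194]
orientation: [[-0.042, -0.999, -0.008], [0.021, -0.009, 1.0], [-0.999, 0.042, 0.021]]
ft_force: [-0.1, -1.2, -0.1]
opening: 0.0498
```

```bash
python3 pose.py .517 -.02 .088
```

```text
[[258.5, 189.7], [260.8, 183.7]] [array([258.5202, 188.4081]), array([261.4673, 181.276 ])]
green [ 0.5318 -0.0351  0.1245] err [0.2 0.2]
win [ 0.5202 -0.0077  0.0655] err [0.  0.1]
31.025 [ 0.5269 -0.0368  0.3189] [ 0.2377 -0.1503  1.2545] 0.04980123511314962
```

Emit:
step_arm --moves '[[[-0.001, 0, 0.007], 0, 0.05], [[-0.001, 0, 0.007], 0, 0.05], [[-0.001, 0, 0.007], 0, 0.05], [[-0.001, 0, 0.007], 0, 0.05], [[0, 0, 0.007], 0, 0.05], [[0, 0, 0.006], 0, 0.05], [[0, 0, 0], 0, 0.05]]'

```text
clock: 31.9
tool_pos: [0.5264, 0.0069, 0.3234]
orientation: [[-0.043, -0.999, -0.008], [0.021, -0.009, 1.0], [-0.999, 0.043, 0.021]]
ft_force: [-0.1, -0.0, -0.6]
opening: 0.05
```

```bash
python3 pose.py .517 .005 .094
```

```text
[[257.4, 191.5], [265.1, 190.3]] [array([256.6793, 190.7815]), array([267.0968, 188.2608])]
red [ 0.5083 -0.0072  0.1301] err [0.5 0.8]
32.1 [0.5264 0.0063 0.3234] [-0.6069 -0.4175 -0.4156] 0.05016823426771022
```

Emit:
step_arm --moves '[[[0, 0, 0.003], 0, 0.04], [[0, 0, 0], 0, 0.03], [[0, 0, 0], 0, 0.02], [[0, 0, 0], 0, 0.01], [[0, 0, 0], 0, 0], [[0, 0, 0], 0, 0], [[0, 0, 0], 0, 0], [[0, 0, 0], 0, 0]]'

```text
clock: 33.1
tool_pos: [0.5265, 0.0091, 0.3236]
orientation: [[-0.043, -0.999, -0.006], [0.021, -0.007, 1.0], [-0.999, 0.043, 0.022]]
ft_force: [0.4, -0.6, 0.2]
opening: 0.0031
```

```bash
python3 pose.py .517 .012 .095
```

```text
[[256.1, 189.6], [257.9, 194.0], [268.8, 194.8]] [array([256.1399, 191.6882]), array([268.7103, 190.459 ])]
red [0.5074 0.015  0.136 ] err [0.1 0.2]
green [0.5308 0.0145 0.1343] err [0.1 0.2]
win [0.5195 0.0165 0.071 ] err [0.1 0.1]
33.3 [0.5265 0.0091 0.3236] [ 0.7627 -0.4133  1.0378] 0.002928678163406799
len 0.06419543233905557 dir [ 0.0061  0.0266 -0.9996] foot [0.5199 0.0181 0.0112] mid [0.5193 0.0158 0.0962] top [0.5188 0.0135 0.1812]
```

The panel is held vertical by its top edge, foot at about (0.520, 0.018, 0.011). I lift it and carry it to the rack.

Emit:
step_arm --moves '[[[-0.03, 0, 0], 0, 0], [[-0.04, 0, 0], 0, 0], [[-0.04, 0, 0], -0.1, 0], [[-0.02, 0, 0], -0.1, 0], [[0, 0.015, -0.045], 0, 0], [[0, 0.015, -0.045], 0, 0], [[0, 0.015, -0.045], 0, 0], [[0, 0.015, -0.045], 0, 0], [[0, 0.015, -0.045], 0, 0], [[0, 0.015, -0.04], 0, 0], [[0, 0, 0], 0, 0]]'

```text
clock: 34.67
tool_pos: [0.4993, -0.28, 0.4506]
orientation: [[-0.047, -0.976, -0.214], [0.019, -0.215, 0.976], [-0.999, 0.042, 0.029]]
ft_force: [1.0, 0.5, -0.6]
opening: 0.0033
```

Emit:
step_arm --moves '[[[0, 0.015, -0.02], 0, 0], [[0, 0.01, -0.02], 0, 0], [[0, 0, 0], 0, 0], [[0, 0, 0], 0, 0]]'

```text
clock: 35.17
tool_pos: [0.4836, -0.3241, 0.4497]
orientation: [[-0.048, -0.975, -0.215], [0.022, -0.217, 0.976], [-0.999, 0.042, 0.032]]
ft_force: [-0.2, -0.4, -0.6]
opening: 0.0028
```

```bash
python3 pose.py .476 -.317 .223; python3 - <<'E'
from h import *
np.set_printoptions(precision=4,suppress=True)
a=optics.capture('side');b=optics.capture('scene')
A=optics.tip_of(a,'rack');B=optics.tip_of(b,'rack');print([d['at'] for d in A],[d['at'] for d in B])
print(tri([(b,(222,119.7)),(a,(286.9,174.5))]),onz(b,(222,119.7),0),onz(a,(286.9,174.5),0))
R=lambda x,y,z:np.array([.476,-.317,0])+x*np.array([.977,.213,0])+y*np.array([-.213,.977,0])+[0,0,z]
out=[]
for p,(r,c) in((a,(90,225)),(b,(40,160))):
    im=cv2.resize(p['pixels'][r:r+130,c:c+130],None,fx=3,fy=3,interpolation=2)
    P=[R(x,y,0) for x,y in((-.052,.056),(.052,.056),(.052,-.056))]+[R(x,y,.1) for x in(-.044,.044) for y in(-.014,.014)]
    for u in (proj(p,P)-[c,r])*3: cv2.circle(im,(int(u[0]),int(u[1])),3,(255,0,255),1)
    out.append(im)
cv2.imwrite('pics/g7.png',np.hstack(out)[:,:,::-1])
E
```

```text
[[291.6, 110.5], [217.8, 47.1]] [array([290.5236, 112.1523]), array([216.5127,  43.8938])]
red [ 0.4629 -0.3215  0.261 ] err [0.1 0.3]
green [ 0.486  -0.3171  0.2602] err [0.2 0.3]
win [ 0.4742 -0.317   0.1963] err [0.1 0.1]
35.375 [ 0.4836 -0.324   0.4498] [ 0.7365  0.0736 -1.1665] 0.002994146915975798
len 0.06434786240718658 dir [-0.0043  0.0365 -0.9993] foot [ 0.4739 -0.3148  0.1367] mid [ 0.4743 -0.3179  0.2216] top [ 0.4746 -0.321   0.3066]
[[286.3, 173.2]] [[223.0, 118.0], [218.3, 44.6]]
[ 0.4764 -0.326  -0.0149] [ 0.4861 -0.3072 -0.    ] [ 0.4704 -0.3039  0.    ]
```

View pics/g7.png

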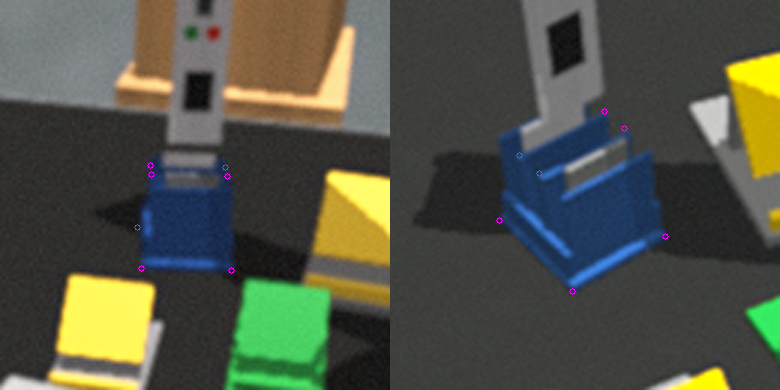

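The overlay agrees with the rack: the magenta base corners and middle-slot corners fall on the picture's edges. The panel hangs over the middle slot, with its foot about 2.5 mm off centre. Now I lower it.

Emit:
step_arm --moves '[[[0.01, -0.003, -0.003], 0, 0], [[0.02, -0.001, -0.001], 0, 0], [[0.025, -0.001, -0.001], 0, 0], [[0.025, -0.001, -0.001], 0, 0], [[0.02, -0.001, -0.001], 0, 0], [[0.01, 0, 0], 0, 0], [[0, 0, 0], 0, 0]]'

```text
clock: 36.45
tool_pos: [0.4872, -0.3274, 0.3327]
orientation: [[-0.049, -0.975, -0.216], [0.022, -0.217, 0.976], [-0.999, 0.043, 0.032]]
ft_force: [-0.2, 0.9, -1.1]
opening: 0.0031
```

```bash
python3 pose.py .476 -.317 .113
```

```text
[[289.4, 146.2], [223.1, 87.9]] [array([288.1194, 143.4179]), array([220.5183,  83.065 ])]
red [ 0.4663 -0.3254  0.1441] err [0.2 0.4]
green [ 0.4898 -0.321   0.1431] err [0.1 0.2]
36.65 [ 0.4878 -0.3278  0.3346] [ 0.5079 -0.0268 -0.3422] 0.0033708263692844927
```

Emit:
step_arm --moves '[[[0.004, 0, 0], 0, 0], [[0.003, 0, 0], 0, 0], [[0.003, 0, 0], 0, 0], [[0.003, 0, 0], 0, 0]]'

```text
clock: 37.15
tool_pos: [0.4881, -0.3281, 0.3234]
orientation: [[-0.042, -0.976, -0.216], [0.018, -0.217, 0.976], [-0.999, 0.037, 0.026]]
ft_force: [-1.3, 1.0, 16.3]
opening: 0.0031
```

The floor contact reads 16 N. I ease off, release and withdraw.

Emit:
step_arm --moves '[[[-0.001, 0, 0], 0, 0], [[0, 0, 0], 0, 0.01], [[0, 0, 0], 0, 0.02], [[0, 0, 0], 0, 0.04], [[0, 0, 0], 0, 0.05], [[0, 0, 0], 0, 0.05], [[-0.03, 0, 0], 0, 0.05], [[-0.05, 0, 0], 0, 0.05], [[-0.05, 0, 0], 0, 0.05], [[0, 0, 0], 0, 0.05], [[0, 0, 0], 0, 0.05]]'

```text
clock: 38.52
tool_pos: [0.4934, -0.3302, 0.4563]
orientation: [[-0.044, -0.975, -0.216], [0.019, -0.217, 0.976], [-0.999, 0.039, 0.028]]
ft_force: [0.2, 0.1, 0.2]
opening: 0.0498
```

```bash
python3 pose.py .476 -.317 .1; sleep 0; python3 pose.py .476 -.317 .1 | grep -v clock
```

```text
[[288.0, 147.9], [222.6, 88.3]] [array([287.8494, 146.9288]), array([220.9414,  87.2034])]
red [ 0.4702 -0.3276  0.1357] err [0.  0.1]
green [ 0.4933 -0.3245  0.1341] err [0.1 0.2]
38.725 [ 0.4932 -0.3301  0.4556] [ 0.0226 -0.326   0.9419] 0.05007643253333449
[[284.2, 145.6], [219.3, 89.4]] [array([287.8494, 146.9288]), array([220.9414,  87.2034])]
red [ 0.4702 -0.3297  0.1336] err [0. 0.]
green [ 0.4933 -0.3242  0.1341] err [0.1 0.3]
38.925 [ 0.4933 -0.3302  0.4562] [-0.0074  0.6414  0.911 ] 0.04967065045447553
```

```bash
python3 - <<'E'
from station import env
print(env.sign_off()); s=env.sense(); print(s['clock'],s['ft_force'])
E
```

```text
the job is handed in; nothing more can be done
None
the job is handed in; nothing more can be done
```

The panel is filed on end in the rack's middle slot, released, and the job was handed in at about 39 s of the allowed 67 s. The hand-in gives no verdict.

- **Sliding out:** I pushed the panel from its rear end until about 66 mm overhung the riser edge, still flat.
- **Leaning:** I gripped the overhang across the panel's width. I pressed it over the riser edge to pivot it, since the tool cannot tilt, and turned it end for end. The first release failed: the panel slid over the yellow lip. I took it again by its free top part, steepened it against the riser's end face and reseated it. It then lay at 44.8° with its foot at the lip, released.
- **Filing:** I pushed it upright, gripped the top edge by its faces (within about 2° of vertical), and lowered it until the slot floor pushed back with 16 N. Only then did I open the fingers and withdraw.

**Last checks:** In the final pictures the red and green discs put the foot about 10 mm above the rack's underside, which is the slot floor. At disc height the panel was about 4 mm off centre along the slot and 10 mm across it, so it leans slightly towards a divider. The fingers were clear and the wrist force was near zero.

**Not settled:** The black window was not found in the last shots, so the final lean angle was not measured. Two shots 0.2 s apart agreed to about 2 mm. My rack-centre estimates differed by up to 7 mm; I used their middle, and the overlay picture matched it. I did not measure the screwdriver, tape and junction box again at the end, but the arm did not go near them.

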